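Ice bucket from its stand to the serving mat

ROBOT

A 6-joint arm with a two-finger parallel gripper is mounted at the origin on the work surface. World frame = base frame: x ahead of the robot, y to its left, z up, the work surface at z = 0. Lengths are in m, angles in rad, forces in N, time in s.
With the tool pointing down it reaches from about 0.375 to 0.9 m from the base axis. Payload 3.1 kg.
Tool frame: the origin (TCP) lies on the centre line of the jaws, within the pads' length; the fingertips stand 19 mm ahead of it and the grasp point (between the pads) is the TCP; z points along the fingers, y is the line along which they close (so a half turn about z gives the same grasp; the last joint's range is limited). The gripper opens to 85 mm and grips with 20 to 120 N. Pads are 22 mm wide; open, the fingers measure 114 mm over their backs; the gripper's body (76 mm by 85 mm) begins 54 mm behind the grasp point. The pads swing forward as they close: fully open they stand 13 mm farther back than shut.
Start: joints at [1.062, 0.527, 1.433, -0, 1.181, -0.178], TCP at [0.202, 0.591, 0.25] pointing down, gripper open.
Joint ranges: [-3.08, 3.08], [-0.75, 2.2], [0.22, 2.44], [-1.43, 4.57], [0, 2.65], [-2.85, 2.85]. Speed limits (rad/s): [2.79, 2.79, 3.14, 3.14, 3.14, 3.14].

INTERFACE

Orientations are given as a unit quaternion [x, y, z, w].
In Python, from station import manip, cams, sign_off gives the robot as it stands.
- The arm moves only by the tool carry_out, never from a script. Its argument "targets" is a list that holds one entry, the list of rows, each a list of 7 numbers: the shift along the tool's x, y, z in cm, then the turn, a rotation vector about the tool's x, y, z in degrees, then the finger opening in cm, from 0 to 8.54. A call has 1 to 12 rows; each row is the pose to reach, as a shift and turn from the pose commanded when the call began, along the tool's axes at that moment; what a row does not reach only later rows make up. A row lasts 1/12 s, in which the tool goes at most 41.7 mm and 7.16 degrees, less where a joint would pass 70% of its speed; a pose out of reach is approached as far as the arm can. A call with a gripper value outside its range is refused whole. The fingers move at their own pace and stop on an object; "force" is the grip in N (left out, the last holds). Time passes only in rows, so rows that repeat a pose let the fingers close. It gives the time, the measured TCP pose, the force, the opening and the grip force at its end, in the units of the state.
- manip.sense(): the state, without advancing time (a new reading comes with each control period).
- cams.snapshot(name): name is "scene" or "top"; returns the picture (480x640x3 uint8, red, green, blue); there is no depth.
- cams.camera_info(name): a dict with "K" (3x3 intrinsics, pixels), "T" (4x4, takes a point from camera to world coordinates). Camera axes: x right, y down, z forward; pixel columns grow to the right and rows downward; lengths in m; the calibration is good to about 2 mm. A picture is of the moment at which its call begins. camera_info takes no time and is no camera call.
- sign_off(): hands the job in; it is judged then, once.
The state is a dict: "t": time; "q": joint angles; "qd": joint speeds; "tau": joint torques, N m; "tcp_pos": TCP position; "tool_rot": TCP orientation; "force": force on the tool from outside, world axes, zero at the start; "ft_torque": the same for the moment, N m; "finger_gap": opening from 0.0 (shut) to 1.0 (fully open); "gripper_force": force on a finger pad.
Only numpy, scipy, OpenCV 4.12 (cv2) and the standard library are available. Lean on these libraries where they do the work, as an engineer would, in place of code of your own. Each camera call takes 0.05 s, during which the arm holds its last target. There are 200 camera calls.

TASK

Lift the ice bucket upright off its grey stand and set it down gently on the round cork mat, with its whole base on the mat. Once it stands there, swing its handle over to the side with the orange spring clip and press it down carefully until it snaps home under the clip and stays there; do not tip the bucket or disturb the crockery, glasses and kettle around it.

Things in the scene. Friction and masses are not known exactly. Their poses are not given: they have to be found in the camera images.
- bucket: Open steel ice bucket, red band: upright cylinder 132 mm in diameter, 130 mm high, wall 3 mm, 0.55 to 0.85 kg. Origin at the centre of its underside, z up. Its U-shaped handle swings about the bucket's y axis, through bosses at its +y and -y sides, 115 mm above the underside; bosses and arms reach y = +-82 mm. The orange clip on its +x side reaches x = 107 mm, 90 to 133 mm above the underside.
- handle (a joint): Handle angle, rad: 0 = upright, negative leans to the bucket's -x side, positive to the clip (+x). Bar centre: x = 80 mm*sin, height = 115 mm + 80 mm*cos in the bucket. Range -1.3 to 1.57 (level, home). Friction (0.06 N m) holds it where left; starts at -1.0 to -0.5. From 1.37 to 1.5 the bar must push the sprung clip aside (7 to 10 N down on it); then the clip snaps over it.
- handle_grip (a point): Middle of the handle's grip bar: a round aluminium bar 10 mm thick along the bucket's y axis, straight for 58 mm to either side of this point, then bent over another 19 mm into the two arms. 80 mm from the hinge axis; 65 mm above the rim when upright. Gripped tight it will not turn in the pads (swinging it then tips the bucket); loosely caged it will.
- clip_seat (a point): Point on the bucket where the bar's middle lies when home: x = 80 mm, 115 mm above the underside; 9 mm free between bar and bucket wall there. The orange clip spans 14 mm to either side along the bar and stands 19 mm higher than this point, so press on the bar beside it, 27 to 50 mm from its middle. More than about 22 N here can tip a light bucket.
- stand: Round grey plastic stand, fixed, up to 172 mm in diameter, 50 mm high. Origin at the centre of its underside. The bucket stands in its dished top, on a floor 42 mm above the worktop, inside a rim 8 mm high and about 150 mm in inner diameter: lift at least 10 mm before moving sideways.
- mat: Round cork mat, fixed flat on the worktop, 200 mm in diameter and 8 mm thick. Origin at the centre of its underside (worktop level).
- kettle: Bystander: red kettle 160 mm in diameter, 250 mm high with its loop handle, on a black base 18 mm high. Origin at the centre of its underside.
- mug_a: Bystander: white mug, 80 mm in diameter, 90 mm high. Origin at the centre of its underside.
- mug_b: Bystander: blue mug, 80 mm in diameter, 90 mm high. Origin at the centre of its underside.
- tumbler_a: Bystander: green glass tumbler, 68 mm in diameter, 90 mm high. Origin at the centre of its underside.
- tumbler_b: Bystander: green glass tumbler like the other, 68 mm in diameter, 90 mm high. Origin at the centre of its underside.
- jar: Bystander: amber glass jar with a steel cap, 70 mm in diameter, 120 mm high. Origin at the centre of its underside.
There are look-alikes about, which are no part of the job. Leave any yellow look-alike of the bucket alone.

How it is judged:
By the outcome, as a careful person would: the job done as asked, in the order asked, and still so for the second after the job is handed in, with the robot touching nothing.
It also fails if it takes over 69 s, if anything falls off the work surface, if the arm or the gripper's body presses on something with over 40 N, if the wrist force passes 120 N, or if a joint passes its speed limit or range.

## Working session

There is one attempt and no reset: what is moved stays moved. The work goes in short steps, Python scripts to look and compute and a tool call to move; the robot and the scene stay as the last step left them, time stands still between calls to the robot, and variables do not carry over. Pictures are saved under pics/ and viewed, at most 10 in all, crops included, and the job is handed in when it is done.

Besides the shell and the picture viewer there is one more tool, called in YAML: its name, and indented under it one key for each argument. carry_out: Moves the arm, as the interface text tells. Its arguments: {"type":"object","properties":{"targets":{"type":"array"},"force":{"type":"number"}},"required":["targets"]}

```bash
mkdir -p pics; ls
python3 - <<'E'
from station import manip,cams
import cv2
s=manip.sense()
for k in ('t','tcp_pos','tool_rot','force','finger_gap'): print(k,s[k])
for n in('scene','top'):
    im=cams.snapshot(n); cv2.imwrite(f'pics/{n}0.png',im[:,:,::-1]); c=cams.camera_info(n); print(n,c['K'],c['T'])
E
```

```text
pics
t 0.0
tcp_pos [0.20202873 0.59073465 0.24934502]
tool_rot [ 1.64139368e-01  9.86436559e-01 -1.02195572e-03 -3.72929330e-04]
force [ 0.10446811  0.13038803 -0.04421606]
finger_gap 0.9980418270207018
scene [[478.59778646   0.         322.2496733 ]
 [  0.         478.59778646 238.03207757]
 [  0.           0.           1.        ]] [[-0.72151229  0.52484035 -0.45162221  1.21123673]
 [ 0.69239572  0.54959602 -0.46747447  0.74782554]
 [ 0.0028603  -0.64998986 -0.7599375   1.29013478]
 [ 0.          0.          0.          1.        ]]
top [[573.66804186   0.         318.42429886]
 [  0.         573.66804186 246.27457703]
 [  0.           0.           1.        ]] [[ 0.02534047 -0.99604256  0.08518847  0.40262255]
 [-0.99961963 -0.0261746  -0.00868878  0.06690528]
 [ 0.01088417 -0.08493589 -0.99632697  1.7536854 ]
 [ 0.          0.          0.          1.        ]]
```

View pics/scene0.png

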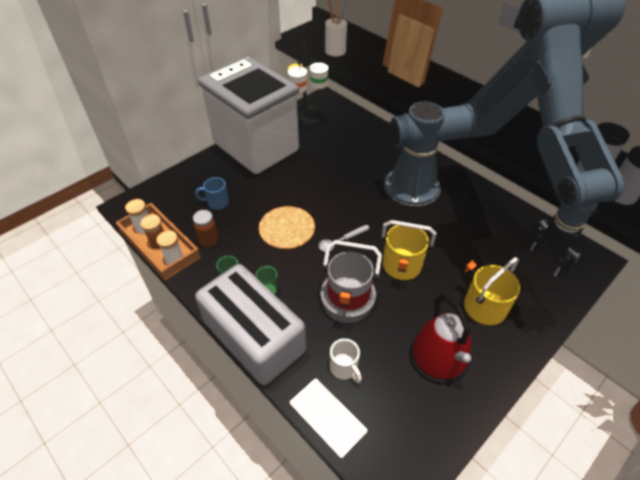

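View pics/top0.png

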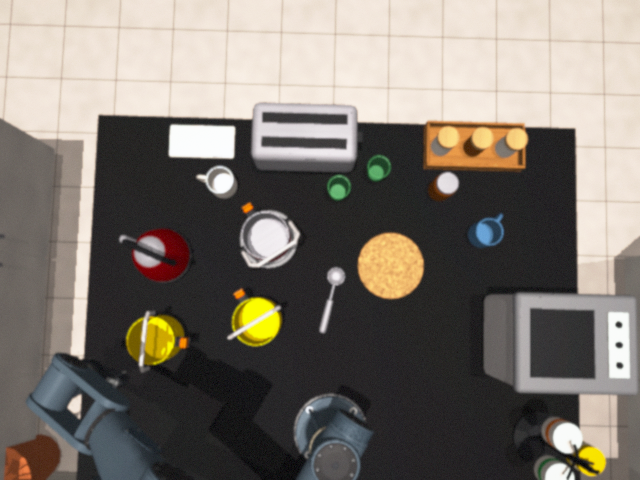

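The scene shows the red-band bucket on the stand: scene (349,285), top (268,238). Its clip is at top (248,208), the handle leans to the lower right in top, and the mat is at top (391,265). Two yellow look-alikes are nearby.

```bash
cat > h.py <<'E'
import numpy as np,cv2
from station import cams,manip
def cast(n,uv,z):
    c=cams.camera_info(n);K,T=np.array(c['K']),np.array(c['T'])
    d=T[:3,:3]@np.linalg.inv(K)@np.array([uv[0],uv[1],1.]);o=T[:3,3]
    return o+d*(z-o[2])/d[2]
def proj(n,p):
    c=cams.camera_info(n);K,T=np.array(c['K']),np.array(c['T'])
    q=K@(T[:3,:3].T@(np.asarray(p)-T[:3,3]));return q[:2]/q[2]
def tri(uvs,uvt):
    A=np.zeros((3,3));b=np.zeros(3);L=[]
    for n,uv in(('scene',uvs),('top',uvt)):
        c=cams.camera_info(n);K,T=np.array(c['K']),np.array(c['T'])
        d=T[:3,:3]@np.linalg.inv(K)@np.array([uv[0],uv[1],1.]);d/=np.linalg.norm(d)
        P=np.eye(3)-np.outer(d,d);A+=P;b+=P@T[:3,3];L.append((P,T[:3,3]))
    x=np.linalg.solve(A,b);return x,[np.linalg.norm(P@(x-o)) for P,o in L]
def blobs(im,lo,hi,roi,amin=8):
    x0,y0,x1,y1=roi;h=cv2.cvtColor(im[y0:y1,x0:x1],cv2.COLOR_RGB2HSV)
    m=cv2.inRange(h,lo,hi);n,l,s,c=cv2.connectedComponentsWithStats(m)
    return [(c[i]+[x0,y0],s[i,4]) for i in range(1,n) if s[i,4]>=amin]
E
python3 - <<'E'
from h import *
t=cv2.imread('pics/top0.png')[:,:,::-1].copy();s=cv2.imread('pics/scene0.png')[:,:,::-1].copy()
for c,a in blobs(t,(5,60,90),(28,255,255),(340,220,440,310),200): print('mat',c,a,cast('top',c,.008),cast('top',c+[33,0],.008))
for c,a in blobs(s,(5,60,90),(28,255,255),(250,200,325,255),200): print('mat s',c,a,cast('scene',c,.008))
ot=blobs(t,(3,200,180),(15,255,255),(225,195,265,222));os=blobs(s,(3,200,180),(15,255,255),(330,285,360,310))
print(ot,os);print('clip',tri(os[0][0],ot[0][0]))
a=cv2.resize(t[195:285,225:315],None,fx=6,fy=6,interpolation=2)[:540,:400*2]
a=cv2.resize(t[200:275,230:305],(400,400),interpolation=2);b=cv2.resize(s[230:325,305:400],(400,400),interpolation=2)
cv2.imwrite('pics/crop1.png',np.hstack([a,b])[:,:,::-1])
E
```

```text
mat [390.2708974  265.31618675] 3577 [ 0.49937477 -0.16884964  0.008     ] [ 0.50198746 -0.26966546  0.008     ]
mat s [286.35814889 226.91348089] 1988 [ 0.5061861  -0.16796366  0.008     ]
[(array([247.16, 207.72]), np.int32(25))] [(array([344.6       , 296.46666667]), np.int32(15))]
clip (array([0.64306719, 0.25382487, 0.16059321]), [np.float64(0.0018172448260184509), np.float64(0.001817244826018569)])
```

View pics/crop1.png

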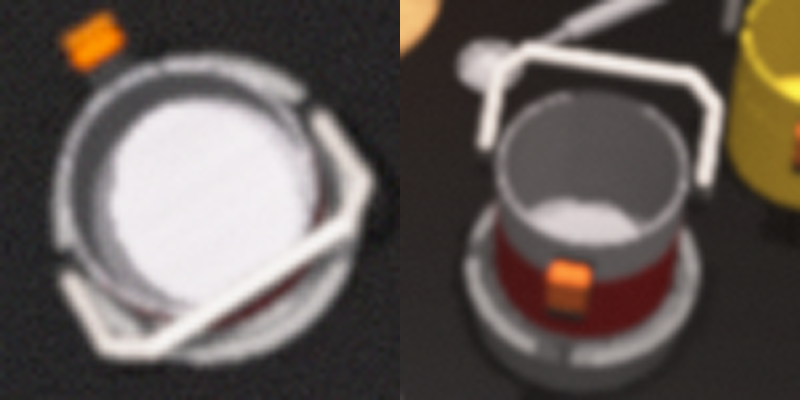

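The crop shows the handle ends at crop-top (68,280) and (318,115), and at crop-scene (485,148) and (705,185). The clip is at upper left in the top view.

Run:
```python
from h import *
T=lambda x,y:np.array([230+x/5.3333-.4,200+y/5.3333-.4]);S=lambda x,y:np.array([305+(x-400)/4.2105-.4,230+y/4.2105-.4])
# pairs: A end = right arm in top(far +x?) 
for nm,s,t in(('hingeL',S(485,146),T(318,115)),('hingeR',S(705,183),T(68,278)),('bendL',S(526,50),T(345,222)),('bendR',S(697,73),T(155,350))):print(nm,tri(s,t))
# rim ellipse
P=[S(497,165),S(688,165),S(590,92),S(590,247)]
W=np.array([cast('scene',p,.172) for p in P]);print('scene rim',W)
P=[T(72,190),T(318,190),T(190,73),T(190,318)]
W=np.array([cast('top',p,.172) for p in P]);print('top rim',W)
def fit(W):
    A=np.c_[2*W[:,:2],np.ones(len(W))];x=np.linalg.lstsq(A,(W[:,:2]**2).sum(1),rcond=None)[0];return x[:2],np.sqrt(x[2]+x[0]**2+x[1]**2)
print(fit(W),fit(np.array([cast('scene',p,.172) for p in [S(497,165),S(688,165),S(590,92),S(590,247)]])))
```

```text
hingeL (array([0.60725306, 0.1354333 , 0.1651985 ]), [np.float64(0.0010532998105944442), np.float64(0.001053299810594466)])
hingeR (array([0.51852208, 0.26293293, 0.16351136]), [np.float64(0.0010641648257431141), np.float64(0.0010641648257431132)])
bendL (array([0.54845797, 0.11742473, 0.20592705]), [np.float64(0.002254626980861697), np.float64(0.0022546269808616628)])
bendR (array([0.47927258, 0.21330017, 0.20697727]), [np.float64(0.0001844618774770628), np.float64(0.00018446187747727096)])
scene rim [[0.61704947 0.15594815 0.172     ]
 [0.52143372 0.2473122  0.172     ]
 [0.5237839  0.1552453  0.172     ]
 [0.61980948 0.24811369 0.172     ]]
top rim [[0.56306782 0.26231865 0.172     ]
 [0.56644695 0.13475742 0.172     ]
 [0.62592239 0.20319332 0.172     ]
 [0.49815243 0.198948   0.172     ]]
(array([0.5621214 , 0.19847059]), np.float64(0.06391532726113584)) (array([0.57054748, 0.20298405]), np.float64(0.06648535133917789))
```

```bash
cat >> h.py <<'E'
from scipy.spatial.transform import Rotation as R
def go(p,yaw=None):
    s=manip.sense();r=R.from_quat(s['tool_rot']);d=r.inv().apply(np.array(p)-s['tcp_pos'])*100
    y=r.apply([0,1,0]);a=0 if yaw is None else -((yaw-np.degrees(np.arctan2(y[1],y[0]))+90)%180-90)
    print('shift cm',d.round(2),'turn z',round(a,1),'t',round(s['t'],2),'force',np.round(s['force'],1))
def bk(c,b,z,yaw): # point in bucket coords (x,y) -> world
    a=np.radians(yaw);return np.array([c[0]+b[0]*np.cos(a)-b[1]*np.sin(a),c[1]+b[0]*np.sin(a)+b[1]*np.cos(a),z])
E
python3 - <<'E'
from h import *
go((.515,.166,.31),35);print(manip.sense()['q'])
for u in((338,180),(378,160)):print(cast('top',u,.09))
E
```

```text
shift cm [-43.36 -30.07  -6.01] turn z 36.1 t 0.1 force [-0.5  0.3 -0.2]
[ 1.06254856e+00  5.28354425e-01  1.43374173e+00 -3.85385222e-05
  1.18145132e+00 -1.78490430e-01]
[ 7.41930941e-01 -1.98743887e-04  9.00000000e-02]
[ 0.80501371 -0.11694141  0.09      ]
```

carry_out:
  targets:
    - [[0,0,-4,0,0,0,4.5],[-2,-1.5,-6,0,0,3,4.5],[-5.5,-4,-6,0,0,8,4.5],[-9,-6,-6,0,0,12,4.5],[-12.5,-8.5,-6,0,0,16,4.5],[-16,-11,-6,0,0,20,4.5],[-19,-13.5,-6,0,0,24,4.5],[-22.5,-15.5,-6,0,0,28,4.5],[-26,-18,-6,0,0,32,4.5],[-29,-20,-6,0,0,36.1,4.5],[-32.5,-22.5,-6,0,0,36.1,4.5],[-36,-25,-6,0,0,36.1,4.5]]

```text
t: 1.1
tcp_pos: [0.4609, 0.2386, 0.3101]
tool_rot: [0.462, 0.887, -0.0, -0.0]
force: [0.9, 0.7, -0.5]
finger_gap: 0.526
gripper_force: 0.0
```

Run:
```python
from h import *
go((.515,.166,.31),35);print(manip.sense()['q'],manip.sense()['finger_gap'])
```

```text
shift cm [-9.05  0.26  0.  ] turn z 0.0 t 1.1 force [ 0.9  0.7 -0.5]
[ 2.62104442e-01  3.13825886e-01  1.61991069e+00  1.21238563e-04
  1.20855978e+00 -3.48955721e-01] 0.5263344292830379
```

carry_out:
  targets:
    - [[-4,0,0,0,0,0,4.5],[-7.5,0.2,0,0,0,0,4.5],[-8.8,0.2,0,0,0,0,4.5],[-8.8,0.2,0,0,0,0,4.5],[-8.8,0.2,0,0,0,0,4.5]]

```text
t: 1.52
tcp_pos: [0.5121, 0.1692, 0.3097]
tool_rot: [0.462, 0.887, -0.0, -0.001]
force: [0.2, 0.3, 0.5]
finger_gap: 0.528
gripper_force: 0.0
```

Run:
```python
from h import *
go((.515,.166,.31),35);go((.515,.166,.212),35)
t=cams.snapshot('top');s=cams.snapshot('scene')
a=cv2.resize(t[180:290,210:320],(400,400),interpolation=2);b=cv2.resize(s[200:325,290:415],(400,400),interpolation=2)
cv2.imwrite('pics/crop2.png',np.hstack([a,b])[:,:,::-1])
```

```text
shift cm [-0.43  0.05 -0.03] turn z -0.1 t 1.52 force [0.2 0.3 0.5]
shift cm [-0.45  0.07  9.77] turn z -0.1 t 1.52 force [0.2 0.3 0.5]
```

View pics/crop2.png

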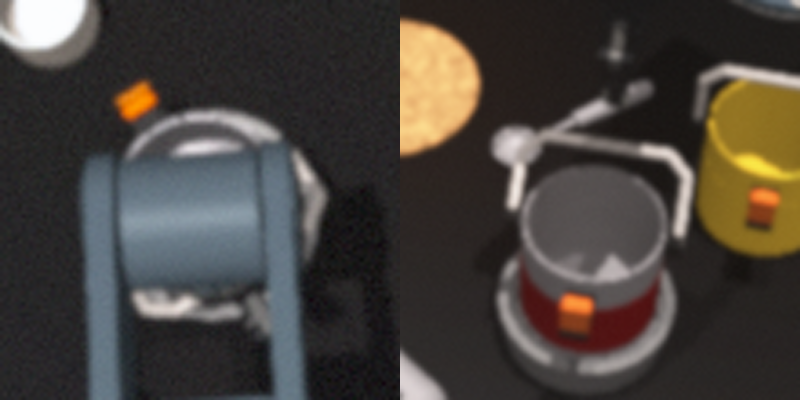

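The scene crop shows the fingers above the bar's middle, at crop (617,45). Nothing has been disturbed, so I'll descend to cage the bar.

carry_out:
  targets:
    - [[-0.4,0,3,0,0,0,5.5],[-0.4,0,6,0,0,0,5.5],[-0.4,0,8,0,0,0,5.5],[-0.4,0,9.4,0,0,0,5.5],[-0.4,0,9.4,0,0,0,5.5]]

```text
t: 2.03
tcp_pos: [0.5114, 0.1676, 0.2134]
tool_rot: [0.461, 0.888, -0.002, -0.003]
force: [-0.1, 0.3, 0.4]
finger_gap: 0.645
gripper_force: 0.0
```

Run:
```python
from h import *
go((.515,.166,.212),35)
t=cams.snapshot('top');s=cams.snapshot('scene')
b=cv2.resize(s[215:325,300:410],(600,600),interpolation=2)
b=np.clip(255*(b/255.)**.5,0,255).astype('uint8')
print(proj('scene',manip.sense()['tcp_pos']), 'crop', (proj('scene',manip.sense()['tcp_pos'])-[300,215])*600/110)
cv2.imwrite('pics/crop3.png',b[:,:,::-1])
```

```text
shift cm [-0.34  0.2   0.14] turn z 0.2 t 2.03 force [-0.1  0.3  0.4]
[355.76337713 242.49086618] crop [304.16387523 149.95017915]
```

View pics/crop3.png

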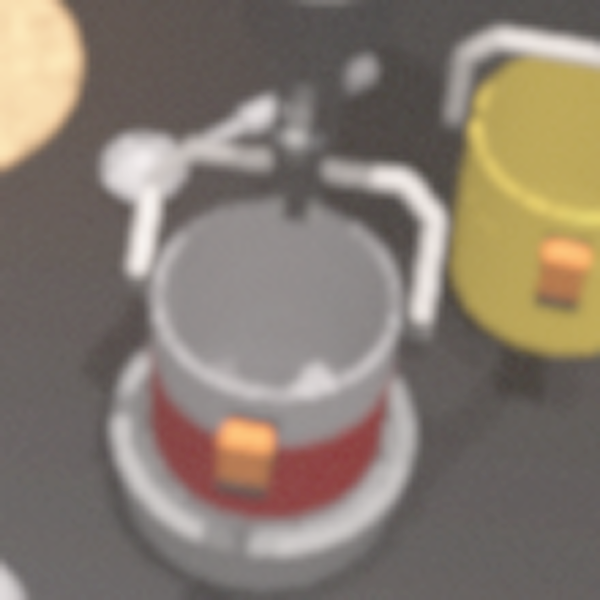

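The bar passes between the two fingers at its middle, around crop (300,160). Next I narrow the cage and swing the handle upright.

carry_out:
  targets:
    - [[0,0,0,0,0,0,2.6],[-0.1,0,0,0,0,0,2.6],[-0.3,0,0,0,0,0,2.6],[-0.3,1,-0.8,0,0,0,2.6],[-0.3,2,-1.5,0,0,0,2.6],[-0.3,3,-2,0,0,0,2.6],[-0.3,4,-2.3,0,0,0,2.6],[-0.3,5,-2.5,0,0,0,2.6],[-0.3,6,-2.6,0,0,0,2.6],[-0.3,6.2,-2.6,0,0,0,2.6],[-0.3,6.2,-2.6,0,0,0,2.6]]
  force: 20

```text
t: 3.05
tcp_pos: [0.5676, 0.1991, 0.2429]
tool_rot: [0.462, 0.887, -0.0, 0.0]
force: [-2.4, 0.0, 1.0]
finger_gap: 0.305
gripper_force: 0.9
```

Run:
```python
from h import *
go(bk((.565,.2),(0,0),.238,35),35);print(manip.sense()['tcp_pos'])
t=cams.snapshot('top');s=cams.snapshot('scene')
b=cv2.resize(s[215:325,300:410],(600,600),interpolation=2)
b=np.clip(255*(b/255.)**.5,0,255).astype('uint8')
cv2.imwrite('pics/crop4.png',b[:,:,::-1])
```

```text
shift cm [ 0.22 -0.16  0.49] turn z 0.0 t 3.05 force [-2.4  0.   1. ]
[0.56756506 0.19910408 0.2428862 ]
```

View pics/crop4.png

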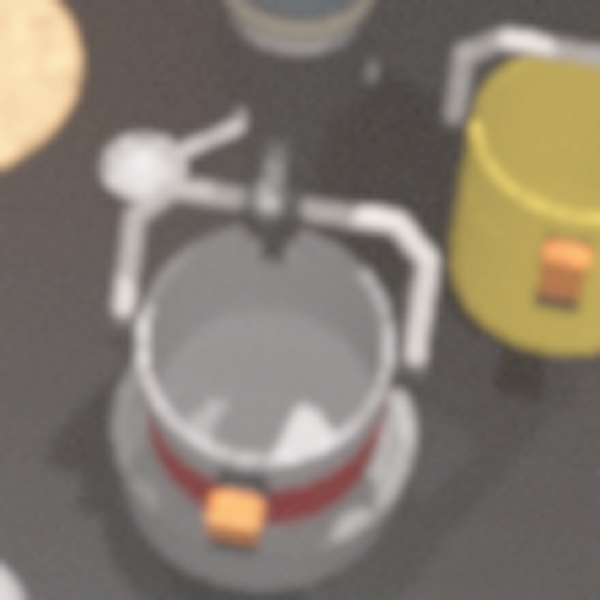

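The bucket has tilted towards its clip: the rim opens towards the camera and the clip dropped to crop (235,515). The handle locked on pad friction, because the tool rose more slowly than the bar's arc. I'll retrace the path gently so it rocks back.

carry_out:
  targets:
    - [[0,-0.4,0,0,0,0,2.6],[0,-0.9,0.1,0,0,0,2.6],[0,-1.4,0.1,0,0,0,2.6],[0,-1.9,0.2,0,0,0,2.6],[0,-2.4,0.3,0,0,0,2.6],[0,-2.9,0.5,0,0,0,2.6],[0,-3.4,0.7,0,0,0,2.6],[0,-3.9,0.9,0,0,0,2.6],[0,-3.9,0.9,0,0,0,2.6]]

```text
t: 3.9
tcp_pos: [0.5344, 0.1764, 0.2329]
tool_rot: [0.462, 0.887, -0.0, -0.0]
force: [-0.5, -0.7, -0.4]
finger_gap: 0.298
gripper_force: 0.0
```

Run:
```python
from h import *
go(bk((.565,.2),(0,0),.238,35),35);print(manip.sense()['tcp_pos'])
s=cams.snapshot('scene')
b=cv2.resize(s[215:325,300:410],(600,600),interpolation=2)
b=np.clip(255*(b/255.)**.5,0,255).astype('uint8')
cv2.imwrite('pics/crop5.png',b[:,:,::-1])
os=blobs(s,(3,200,180),(15,255,255),(330,285,360,315));print(os)
```

```text
shift cm [ 0.18  3.86 -0.52] turn z -0.0 t 3.9 force [-0.5 -0.7 -0.4]
[0.53442986 0.17641878 0.23288717]
[(array([344.73684211, 296.31578947]), np.int32(19))]
```

View pics/crop5.png

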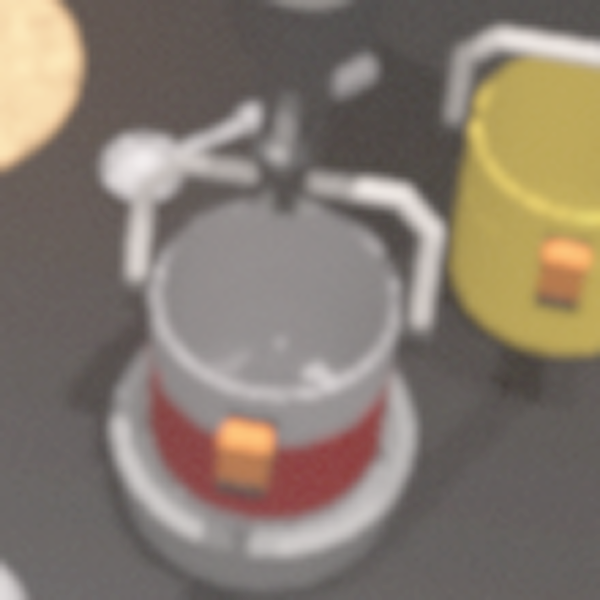

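The bucket is back upright: the clip pixel is (344.7,296.3), same as at the start, and the handle is partly raised. I'll lower the cage and push again with an upward lead, so pad friction helps.

carry_out:
  targets:
    - [[0,-0.3,0,0,0,0,2.6],[0,-0.3,0.8,0,0,0,2.6],[0,-0.3,1.5,0,0,0,2.6],[0,0.2,1.2,0,0,0,2.6],[0,0.7,0.7,0,0,0,2.6],[0,1.2,0.3,0,0,0,2.6],[0,1.7,0,0,0,0,2.6],[0,2.2,-0.3,0,0,0,2.6],[0,2.2,-0.3,0,0,0,2.6]]

```text
t: 4.7
tcp_pos: [0.555, 0.1903, 0.2374]
tool_rot: [0.462, 0.887, 0.001, 0.001]
force: [-0.2, -0.6, -0.2]
finger_gap: 0.301
gripper_force: 0.0
```

```bash
cat > chk.py <<'E'
from h import *
go(bk((.565,.2),(0,0),.238,35),35);print(manip.sense()['tcp_pos'])
s=cams.snapshot('scene')
print(blobs(s,(3,200,180),(15,255,255),(330,285,360,315)))
cv2.imwrite('pics/last.png',s[:,:,::-1])
# arm right side bright pixel trace at bend: topmost bright pixels right of the finger
g=cv2.cvtColor(s,cv2.COLOR_RGB2GRAY)[240:265,366:382];ys,xs=np.where(g>150);print('bend px',xs.max()+366 if len(xs) else 0,(ys.min()+240,ys.max()+240) if len(ys) else 0)
E
python3 chk.py
```

```text
shift cm [ 0.22  1.38 -0.06] turn z 0.0 t 4.7 force [-0.2 -0.6 -0.2]
[0.55495624 0.19032494 0.23737616]
[(array([344.5       , 296.27777778]), np.int32(18))]
bend px 379 (np.int64(250), np.int64(259))
```

carry_out:
  targets:
    - [[0.1,0.5,-0.2,0,0,0,2.6],[0.2,1,-0.4,0,0,0,2.6],[0.2,1.5,-0.5,0,0,0,2.6],[0.2,2,-0.6,0,0,0,2.6],[0.2,2,-0.6,0,0,0,2.6]]

```text
t: 5.17
tcp_pos: [0.5699, 0.2034, 0.2426]
tool_rot: [0.462, 0.887, 0.001, 0.001]
force: [0.3, -0.1, -0.6]
finger_gap: 0.302
gripper_force: 0.0
```

```bash
python3 chk.py; python3 -c "
import cv2
s=cv2.imread('pics/last.png')[205:325,290:410];b=cv2.resize(s,(600,600),interpolation=2);cv2.imwrite('pics/crop6.png',(255*(b/255.)**.5).astype('uint8'))"
```

```text
shift cm [ 0.   -0.6   0.46] turn z 0.0 t 5.17 force [ 0.3 -0.1 -0.6]
[0.56988155 0.20342178 0.24261785]
[(array([345.        , 296.38888889]), np.int32(18))]
bend px 378 (np.int64(255), np.int64(262))
```

View pics/crop6.png

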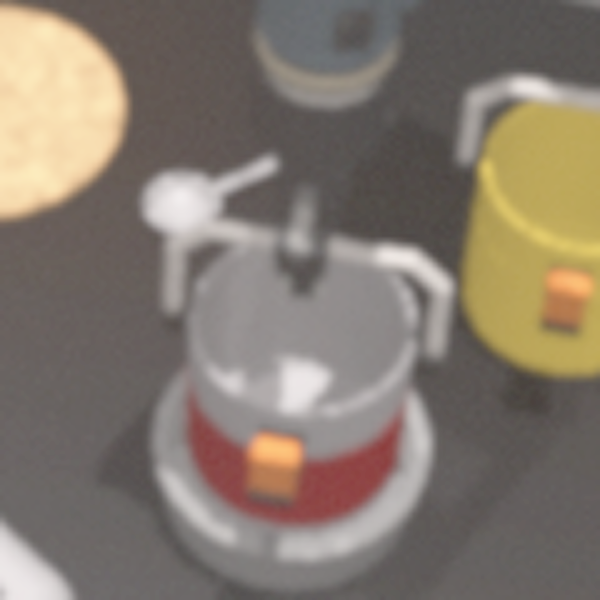

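The bucket is upright, the handle is nearly vertical, and the bar sits between the fingers. Now centre, grip and lift.

carry_out:
  targets:
    - [[0,-0.4,0.3,0,0,0,2.2],[0,-0.6,0.4,0,0,0,1.6],[0,-0.6,0.4,0,0,0,1.2],[0,-0.6,0.4,0,0,0,0.6],[0,-0.6,0.4,0,0,0,0.6],[0,-0.6,0.4,0,0,0,0.6]]
  force: 60

```text
t: 5.72
tcp_pos: [0.5631, 0.199, 0.238]
tool_rot: [0.462, 0.887, -0.001, -0.001]
force: [-1.6, 0.4, -0.4]
finger_gap: 0.087
gripper_force: 58.5
```

```bash
python3 chk.py
```

```text
shift cm [-0.02  0.21 -0.  ] turn z -0.0 t 5.72 force [-1.6  0.4 -0.4]
[0.56313637 0.1989693  0.23795836]
[(array([344.47058824, 296.35294118]), np.int32(17))]
bend px 378 (np.int64(254), np.int64(262))
```

carry_out:
  targets:
    - [[0,0,-0.5,0,0,0,0.6],[0,0,-1,0,0,0,0.6],[0,0,-1.5,0,0,0,0.6],[0,0,-2.2,0,0,0,0.6],[0,0,-3,0,0,0,0.6],[0,0,-4,0,0,0,0.6],[0,0,-5,0,0,0,0.6],[0,0,-6,0,0,0,0.6],[0,0,-6,0,0,0,0.6]]

```text
t: 6.52
tcp_pos: [0.5652, 0.1995, 0.3016]
tool_rot: [0.462, 0.887, 0.002, 0.002]
force: [0.8, 0.9, -5.5]
finger_gap: 0.092
gripper_force: 58.5
```

Run:
```python
from h import *
p=manip.sense()['tcp_pos'];print(p)
t=cams.snapshot('top');s=cams.snapshot('scene')
# mat relative: bucket centre est top (.562,.1985) vs mat top (.4994,-.1688) ; scene (.5705,.203) vs (.506,-.168)
go((p[0]-.064,p[1]-.3685,p[2]))
print(blobs(t,(3,200,180),(15,255,255),(210,180,280,240)),blobs(s,(3,200,180),(15,255,255),(310,230,370,310)))
b=cv2.resize(s[175:305,285:415],(600,600),interpolation=2);cv2.imwrite('pics/crop7.png',(255*(b[:,:,::-1]/255.)**.5).astype('uint8'))
```

```text
[0.56524074 0.19953798 0.30161108]
shift cm [-26.55 -26.27  -0.26] turn z 0 t 6.62 force [-0.1 -0.4 -5.2]
[] [(array([345.47058824, 283.94117647]), np.int32(17))]
```

View pics/crop7.png

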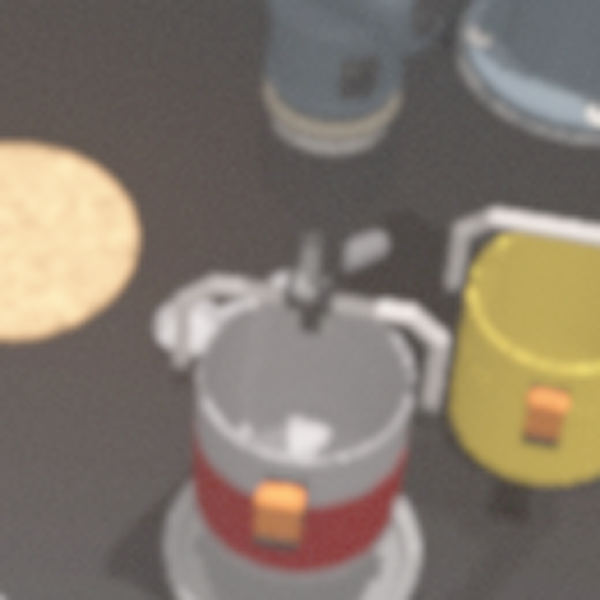

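The bucket is lifted clear and level. It weighs about 5.4 N, so it is light. Carry it to the mat.

carry_out:
  targets:
    - [[-0.5,-0.5,0,0,0,0,0.6],[-1.2,-1.2,0,0,0,0,0.6],[-2.1,-2.1,0,0,0,0,0.6],[-3.2,-3.2,0,0,0,0,0.6],[-4.5,-4.5,0,0,0,0,0.6],[-6,-6,0,0,0,0,0.6],[-7.5,-7.5,0,0,0,0,0.6],[-9,-9,0,0,0,0,0.6],[-10.5,-10.5,0,0,0,0,0.6],[-12,-12,0,0,0,0,0.6],[-13.5,-13.5,0,0,0,0,0.6],[-15,-15,0,0,0,0,0.6]]

```text
t: 7.62
tcp_pos: [0.5258, -0.0119, 0.298]
tool_rot: [0.462, 0.887, -0.0, -0.0]
force: [0.2, 0.0, -6.1]
finger_gap: 0.093
gripper_force: 58.5
```

carry_out:
  targets:
    - [[-1.5,-1.5,0,0,0,0,0.6],[-3,-3,0,0,0,0,0.6],[-4.5,-4.4,0,0,0,0,0.6],[-6,-5.9,0,0,0,0,0.6],[-7.5,-7.4,0,0,0,0,0.6],[-8.8,-8.7,0,0,0,0,0.6],[-9.9,-9.8,0,0,0,0,0.6],[-10.7,-10.6,0,0,0,0,0.6],[-11.2,-11.1,0,0,0,0,0.6],[-11.5,-11.3,0,0,0,0,0.6],[-11.5,-11.3,0,0,0,0,0.6],[-11.5,-11.3,0,0,0,0,0.6]]

```text
t: 8.62
tcp_pos: [0.5003, -0.1683, 0.2982]
tool_rot: [0.462, 0.887, 0.0, -0.0]
force: [-0.3, 0.4, -4.9]
finger_gap: 0.093
gripper_force: 58.5
```

Run:
```python
from h import *
p=manip.sense()['tcp_pos'];print(p,manip.sense()['q'])
t=cams.snapshot('top');s=cams.snapshot('scene')
go((.503,-.169,p[2]),35)
ot=blobs(t,(3,200,180),(15,255,255),(320,200,460,300));os=blobs(s,(3,200,180),(15,255,255),(240,150,340,270));print(ot,os)
a=cv2.resize(t[195:325,325:455],(400,400));b=cv2.resize(s[135:265,225:355],(400,400),interpolation=2);cv2.imwrite('pics/crop8.png',(255*(np.hstack([a,b])[:,:,::-1]/255.)**.5).astype('uint8'))
```

```text
[ 0.50029757 -0.16830212  0.29824362] [-5.36698090e-01  3.39506285e-01  1.61578643e+00  6.35402031e-04
  1.18669626e+00 -1.14790470e+00]
shift cm [-0.25  0.15 -0.  ] turn z 0.1 t 8.72 force [ 0.1 -0.4 -5.4]
[(array([380.95238095, 232.0952381 ]), np.int32(21))] [(array([276.5       , 202.42857143]), np.int32(14))]
```

View pics/crop8.png

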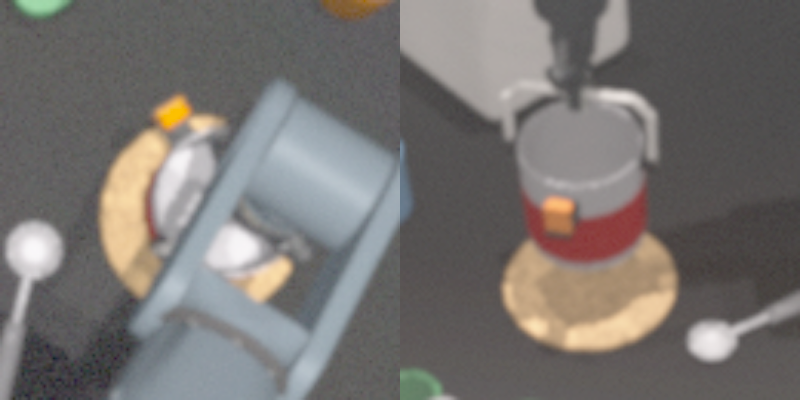

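The bucket hangs level over the mat, well centred in both views. Lower it, slowly near the end.

carry_out:
  targets:
    - [[0,0,0.8,0,0,0,0.6],[0,0,2,0,0,0,0.6],[0,0,3.5,0,0,0,0.6],[0,0,5,0,0,0,0.6],[0,0,6.3,0,0,0,0.6],[0,0,7.3,0,0,0,0.6],[0,0,8,0,0,0,0.6],[0,0,8.5,0,0,0,0.6],[0,0,8.8,0,0,0,0.6],[0,0,9,0,0,0,0.6],[0,0,9,0,0,0,0.6]]

```text
t: 9.63
tcp_pos: [0.5005, -0.1688, 0.2084]
tool_rot: [0.462, 0.887, -0.0, 0.0]
force: [-0.5, -0.4, -4.9]
finger_gap: 0.091
gripper_force: 58.5
```

carry_out:
  targets:
    - [[0,0,0.1,0,0,0,0.6],[0,0,0.2,0,0,0,0.6],[0,0,0.3,0,0,0,0.6],[0,0,0.3,0,0,0,0.6]]

```text
t: 9.97
tcp_pos: [0.5004, -0.1688, 0.2054]
tool_rot: [0.462, 0.887, -0.0, 0.0]
force: [-0.2, 0.5, -5.0]
finger_gap: 0.09
gripper_force: 58.5
```

carry_out:
  targets:
    - [[0,0,0.1,0,0,0,0.6],[0,0,0.15,0,0,0,0.6],[0,0,0.2,0,0,0,0.6],[0,0,0.2,0,0,0,0.6]]

```text
t: 10.3
tcp_pos: [0.5001, -0.1689, 0.204]
tool_rot: [0.462, 0.887, -0.0, 0.0]
force: [-2.5, -0.7, 3.5]
finger_gap: 0.093
gripper_force: 59.4
```

The bucket has touched down. Release, rise about 12 mm, and keep a loose cage on the bar.

carry_out:
  targets:
    - [[0,0,-0.1,0,0,0,0.6],[0,0,-0.1,0,0,0,1.2],[0,0,-0.1,0,0,0,2],[0,0,-0.1,0,0,0,2.6],[0,0,-0.1,0,0,0,2.6],[0,0,-0.7,0,0,0,2.6],[0,0,-1.2,0,0,0,2.6],[0,0,-1.2,0,0,0,2.6]]
  force: 20

```text
t: 10.97
tcp_pos: [0.5012, -0.1692, 0.2167]
tool_rot: [0.462, 0.887, -0.0, 0.001]
force: [0.0, 0.5, 0.7]
finger_gap: 0.304
gripper_force: 0.0
```

Run:
```python
from h import *
p=manip.sense()['tcp_pos'];print(p)
t=cams.snapshot('top');s=cams.snapshot('scene')
ot=blobs(t,(3,200,180),(15,255,255),(320,200,460,300));os=blobs(s,(3,200,180),(15,255,255),(240,150,340,270));print(ot,os)
x,r=tri(os[0][0],ot[0][0]);print(x,r,'expected z ~',.161-.034, 'dir deg',np.degrees(np.arctan2(x[1]+.169,x[0]-.5005)))
a=cv2.resize(t[195:325,325:455],(400,400));b=cv2.resize(s[155:285,225:355],(400,400),interpolation=2);cv2.imwrite('pics/crop9.png',(255*(np.hstack([a,b])[:,:,::-1]/255.)**.5).astype('uint8'))
```

```text
[ 0.50121302 -0.16917785  0.21667684]
[(array([376.75, 235.25]), np.int32(20))] [(array([277.92857143, 222.28571429]), np.int32(14))]
[ 0.57865296 -0.11392231  0.12981576] [np.float64(0.0018545753432029901), np.float64(0.0018545753432027772)] expected z ~ 0.127 dir deg 35.17396706091715
```

Measured: the clip sits at 35° at the expected height, so the bucket stands level on the mat. Swing the handle towards the clip, with the tool leading downward.

carry_out:
  targets:
    - [[0,0.5,0,0,0,0,2.6],[0,1,0.1,0,0,0,2.6],[0,1.5,0.2,0,0,0,2.6],[0,2,0.3,0,0,0,2.6],[0,2.5,0.4,0,0,0,2.6],[0,3,0.6,0,0,0,2.6],[0,3.4,0.8,0,0,0,2.6],[0,3.8,1,0,0,0,2.6],[0,3.8,1,0,0,0,2.6]]

```text
t: 11.82
tcp_pos: [0.532, -0.1463, 0.2047]
tool_rot: [0.461, 0.887, 0.0, -0.0]
force: [0.1, 0.9, 0.5]
finger_gap: 0.306
gripper_force: 0.0
```

```bash
cat > chk2.py <<'E'
from h import *
s=manip.sense();p=s['tcp_pos'];C=(.501,-.169);v=(p[:2]-C);a=np.radians(35)
print('tcp in bucket mm',(1e3*np.array([v@[np.cos(a),np.sin(a)],v@[-np.sin(a),np.cos(a)],p[2]-.008])).round(1),'t',s['t'])
t=cams.snapshot('top');sc=cams.snapshot('scene')
print(blobs(t,(3,200,180),(15,255,255),(320,200,460,300),4),blobs(sc,(3,200,180),(15,255,255),(240,150,340,270),4))
# red band centroid as tilt check
h=cv2.cvtColor(sc[180:290,230:340],cv2.COLOR_RGB2HSV);m=cv2.inRange(h,(0,120,40),(3,255,255))|cv2.inRange(h,(172,120,40),(180,255,255));ys,xs=np.where(m);print('red',len(xs),xs.mean()+230,ys.mean()+180)
# bright arm ends beyond the bucket at y=+-70: sample brightness of handle model points for angles
g=cv2.cvtColor(sc,cv2.COLOR_RGB2GRAY)
for y in(.045,-.045):
    z=[]
    for th in np.arange(-.2,1.6,.1):
        u=proj('scene',bk(C,(.08*np.sin(th),y),.123+.08*np.cos(th),35)-0*np.ones(3)).round().astype(int);z.append(int(g[u[1],u[0]]))
    print('bar brightness th -.2...1.5 at y',y,z)
E
python3 chk2.py
```

```text
tcp in bucket mm [ 38.4   0.8 196.7] t 11.8167
[(array([375.4 , 235.72]), np.int32(25))] [(array([278.84615385, 221.69230769]), np.int32(13))]
red 393 288.0610687022901 229.70992366412213
bar brightness th -.2...1.5 at y 0.045 [24, 24, 26, 46, 80, 119, 184, 101, 78, 78, 77, 80, 81, 82, 81, 80, 80, 78]
bar brightness th -.2...1.5 at y -0.045 [27, 27, 27, 28, 27, 73, 142, 84, 76, 76, 74, 72, 74, 59, 55, 82, 150, 165]
```

carry_out:
  targets:
    - [[0,0.5,0.2,0,0,0,2.6],[0,1,0.4,0,0,0,2.6],[0,1.5,0.8,0,0,0,2.6],[0,2,1.2,0,0,0,2.6],[0,2.5,1.7,0,0,0,2.6],[0,3,2.3,0,0,0,2.6],[0,3.4,2.9,0,0,0,2.6],[0,3.6,3.2,0,0,0,2.6],[0,3.6,3.2,0,0,0,2.6]]

```text
t: 12.67
tcp_pos: [0.5609, -0.1257, 0.1721]
tool_rot: [0.462, 0.887, 0.0, -0.001]
force: [-0.1, 0.3, -0.1]
finger_gap: 0.305
gripper_force: 0.0
```

```bash
python3 chk2.py
```

```text
tcp in bucket mm [ 73.9   1.2 164.1] t 12.6667
[] []
red 394 288.01522842639594 229.71065989847716
bar brightness th -.2...1.5 at y 0.045 [26, 26, 28, 63, 90, 78, 77, 78, 79, 77, 80, 160, 113, 83, 83, 81, 80, 79]
bar brightness th -.2...1.5 at y -0.045 [27, 24, 23, 24, 23, 25, 28, 91, 98, 108, 95, 119, 100, 61, 55, 82, 150, 167]
```

The bar is at about 0.95 rad and the bucket has not moved. Rise, close the fingers and move 38 mm along the bar, above it.

carry_out:
  targets:
    - [[0,-0.3,-1,0,0,0,2.6],[0,-0.3,-3,0,0,0,2.6],[0,0,-5,0,0,0,1],[1.8,0.4,-5,0,0,0,0],[3.7,0.7,-5,0,0,0,0],[3.7,0.7,-5,0,0,0,0],[3.7,0.7,-5,0,0,0,0],[3.7,0.7,-4,0,0,0,0],[3.7,0.7,-3,0,0,0,0],[3.7,0.7,-3,0,0,0,0]]

```text
t: 13.6
tcp_pos: [0.5443, -0.0922, 0.2008]
tool_rot: [0.462, 0.887, -0.0, -0.002]
force: [0.1, -0.5, -0.0]
finger_gap: 0.002
gripper_force: 0.0
```

```bash
python3 chk2.py
```

```text
tcp in bucket mm [ 79.5  38.  192.8] t 13.6
[] []
red 389 287.8817480719794 229.83290488431876
bar brightness th -.2...1.5 at y 0.045 [25, 25, 28, 62, 84, 75, 73, 74, 74, 75, 75, 89, 100, 100, 88, 83, 82, 81]
bar brightness th -.2...1.5 at y -0.045 [26, 27, 27, 26, 26, 27, 47, 94, 99, 107, 99, 134, 118, 72, 55, 81, 150, 167]
```

carry_out:
  targets:
    - [[0,-0.5,0.3,0,0,0,0],[0,-0.6,0.8,0,0,0,0],[0,-0.6,1.3,0,0,0,0],[0,-0.5,1.8,0,0,0,0],[0,-0.4,2.2,0,0,0,0],[0,-0.2,2.6,0,0,0,0],[0,0,3,0,0,0,0],[0,0,3.4,0,0,0,0],[0,0,3.4,0,0,0,0]]

```text
t: 14.45
tcp_pos: [0.5448, -0.092, 0.1683]
tool_rot: [0.461, 0.887, -0.001, -0.001]
force: [0.2, 0.2, 0.9]
finger_gap: 0.003
gripper_force: 0.2
```

```bash
python3 chk2.py
```

```text
tcp in bucket mm [ 80.1  37.9 160.3] t 14.45
[] []
red 381 287.6062992125984 228.41207349081364
bar brightness th -.2...1.5 at y 0.045 [23, 22, 22, 27, 30, 48, 44, 49, 35, 49, 57, 52, 66, 73, 83, 101, 88, 71]
bar brightness th -.2...1.5 at y -0.045 [26, 28, 28, 28, 28, 34, 89, 108, 100, 109, 113, 117, 86, 55, 102, 184, 163, 173]
```

carry_out:
  targets:
    - [[0,0,0.2,0,0,0,0],[0,0,0.4,0,0,0,0],[0,0,0.5,0,0,0,0],[0,0,0.6,0,0,0,0],[0,0,0.7,0,0,0,0],[0,0,0.8,0,0,0,0],[0,0,0.8,0,0,0,0]]

```text
t: 15.13
tcp_pos: [0.5455, -0.092, 0.1613]
tool_rot: [0.462, 0.887, -0.0, 0.0]
force: [0.4, 0.8, 0.6]
finger_gap: 0.003
gripper_force: 0.3
```

carry_out:
  targets:
    - [[0,0,0.1,0,0,0,0],[0,0,0.2,0,0,0,0],[0,0,0.3,0,0,0,0],[0,0,0.4,0,0,0,0],[0,0,0.4,0,0,0,0]]

```text
t: 15.55
tcp_pos: [0.5459, -0.0918, 0.1588]
tool_rot: [0.462, 0.887, 0.0, 0.001]
force: [-0.9, 0.5, 9.3]
finger_gap: -0.002
gripper_force: 4.7
```

```bash
python3 chk2.py
```

```text
tcp in bucket mm [ 81.1  37.4 150.8] t 15.55
[] []
red 368 287.2201086956522 228.76358695652175
bar brightness th -.2...1.5 at y 0.045 [26, 23, 23, 24, 24, 28, 33, 43, 32, 34, 53, 38, 61, 66, 73, 81, 101, 81]
bar brightness th -.2...1.5 at y -0.045 [26, 28, 27, 26, 28, 35, 89, 108, 99, 109, 112, 117, 86, 56, 51, 109, 210, 179]
```

The clip is engaged at 9 N. Continue in small steps.

carry_out:
  targets:
    - [[0,0,0.1,0,0,0,0],[0,0,0.2,0,0,0,0],[0,0,0.3,0,0,0,0],[0,0,0.3,0,0,0,0]]

```text
t: 15.98
tcp_pos: [0.5463, -0.0915, 0.1554]
tool_rot: [0.462, 0.887, 0.001, 0.001]
force: [0.4, 2.4, 5.9]
finger_gap: -0.003
gripper_force: 3.0
```

carry_out:
  targets:
    - [[0,0,0.1,0,0,0,0],[0,0,0.2,0,0,0,0],[0,0,0.3,0,0,0,0],[0,0,0.3,0,0,0,0]]

```text
t: 16.32
tcp_pos: [0.5462, -0.0917, 0.1517]
tool_rot: [0.462, 0.887, 0.0, 0.001]
force: [1.0, 1.8, 2.4]
finger_gap: 0.002
gripper_force: 1.2
```

```bash
python3 chk2.py
```

```text
tcp in bucket mm [ 81.4  37.3 143.7] t 16.3167
[] []
red 345 287.0927536231884 229.1623188405797
bar brightness th -.2...1.5 at y 0.045 [27, 25, 25, 24, 22, 24, 24, 35, 30, 32, 43, 38, 50, 58, 66, 76, 86, 99]
bar brightness th -.2...1.5 at y -0.045 [28, 26, 27, 27, 28, 35, 90, 108, 98, 109, 112, 117, 87, 54, 51, 78, 171, 215]
```

carry_out:
  targets:
    - [[0,0,0.1,0,0,0,0],[0,0,0.2,0,0,0,0],[0,0,0.3,0,0,0,0],[0,0,0.3,0,0,0,0]]

```text
t: 16.75
tcp_pos: [0.5446, -0.092, 0.1475]
tool_rot: [0.462, 0.887, -0.0, -0.001]
force: [0.9, -1.2, -0.3]
finger_gap: 0.002
gripper_force: 0.0
```

```bash
python3 chk2.py
```

```text
tcp in bucket mm [ 79.9  38.1 139.5] t 16.75
[] []
red 333 286.8738738738739 229.48648648648648
bar brightness th -.2...1.5 at y 0.045 [30, 27, 26, 22, 24, 25, 23, 26, 27, 29, 36, 32, 37, 52, 56, 69, 74, 93]
bar brightness th -.2...1.5 at y -0.045 [27, 27, 28, 26, 26, 34, 86, 108, 99, 109, 113, 116, 85, 55, 51, 77, 158, 214]
```

carry_out:
  targets:
    - [[0,0,0.1,0,0,0,0],[0,0,0.2,0,0,0,0],[0,0,0.2,0,0,0,0]]

```text
t: 17.1
tcp_pos: [0.5453, -0.092, 0.1469]
tool_rot: [0.462, 0.887, -0.0, -0.0]
force: [-1.0, 0.6, 5.0]
finger_gap: -0.002
gripper_force: 2.4
```

There is a firm stop with the tip at the bar-home height (bar at 115 mm). Withdraw straight up and move clear.

carry_out:
  targets:
    - [[0,0,-0.5,0,0,0,0],[0,0,-2,0,0,0,0],[0,0,-5,0,0,0,0],[0,0,-9,0,0,0,0],[0,0,-13,0,0,0,0],[3,0,-16,0,0,0,0],[6,0,-16,0,0,0,0],[10,0,-16,0,0,0,0],[14,0,-16,0,0,0,0],[17,0,-16,0,0,0,0],[20,0,-16,0,0,0,0],[20,0,-16,0,0,0,0]]

```text
t: 18.1
tcp_pos: [0.426, 0.0754, 0.3062]
tool_rot: [0.46, 0.888, -0.0, -0.002]
force: [-0.8, 0.3, -0.1]
finger_gap: 0.002
gripper_force: 0.0
```

```bash
python3 chk2.py
python3 - <<'E'
from h import *
t=cams.snapshot('top');s=cams.snapshot('scene');C=(.501,-.169)
for n,im in(('scene',s),('top',t)):
    g=cv2.cvtColor(im,cv2.COLOR_RGB2GRAY);h=cv2.cvtColor(im,cv2.COLOR_RGB2HSV)
    for y in(.03,.045,-.03,-.045):
        z=[]
        for th in np.arange(1.0,1.8,.06):
            u=proj(n,bk(C,(.08*np.sin(th),y),.123+.08*np.cos(th),35));z.append(int(cv2.getRectSubPix(g,(1,1),tuple(u))[0,0]))
        print(n,y,z)
    print(n,'clip exp',proj(n,bk(C,(.095,0),.128,35)),blobs(im,(3,150,120),(18,255,255),(240,150,340,270) if n=='scene' else (345,210,400,250),4))
# mat visible around the base: cork mask bounds in both views
for n,im,r in(('scene',s,(240,180,340,275)),('top',t,(340,220,440,310))):
    print(n,[(c.round(1),a) for c,a in blobs(im,(8,60,60),(28,220,255),r,30)])
E
```

```text
tcp in bucket mm [ 78.7 243.2 298.2] t 18.1
[(array([379.42857143, 234.        ]), np.int32(7)), (array([374.66666667, 238.33333333]), np.int32(6))] [(array([278.75 , 221.375]), np.int32(8))]
red 315 286.4920634920635 229.7111111111111
bar brightness th -.2...1.5 at y 0.045 [27, 28, 52, 103, 81, 78, 79, 79, 77, 78, 78, 80, 105, 115, 87, 87, 136, 229]
bar brightness th -.2...1.5 at y -0.045 [29, 29, 29, 28, 28, 35, 89, 109, 99, 107, 114, 118, 87, 55, 52, 79, 160, 228]
scene 0.03 [83, 106, 139, 131, 100, 90, 108, 170, 223, 219, 173, 107, 61, 44]
scene 0.045 [97, 119, 109, 91, 86, 90, 117, 184, 224, 214, 157, 95, 58, 41]
scene -0.03 [92, 111, 118, 99, 84, 79, 92, 143, 202, 221, 191, 133, 80, 47]
scene -0.045 [104, 76, 59, 54, 60, 94, 138, 180, 220, 232, 210, 167, 133, 109]
scene clip exp [278.37349065 222.66265342] [(array([278.5862069, 222.       ]), np.int32(58))]
top 0.03 [160, 186, 214, 233, 238, 237, 233, 229, 223, 219, 219, 221, 227, 234]
top 0.045 [186, 201, 224, 237, 239, 236, 231, 222, 216, 214, 214, 217, 223, 232]
top -0.03 [173, 177, 195, 217, 231, 237, 238, 235, 232, 230, 230, 234, 236, 239]
top -0.045 [102, 109, 145, 188, 221, 232, 235, 235, 233, 232, 235, 236, 236, 237]
top clip exp [377.36424489 234.82012109] [(array([377.68333333, 236.33333333]), np.int32(60))]
scene [(array([287.4, 234.7]), np.int32(939)), (array([279.1, 222.5]), np.int32(98))]
top [(array([386.8, 276.7]), np.int32(1239)), (array([397.9, 238.3]), np.int32(173)), (array([369.6, 256.4]), np.int32(136))]
```

```bash
python3 -c "
from station import sign_off
print(sign_off())"
```

```text
the job is handed in; nothing more can be done
None
```

The bucket now stands level on the cork mat, whole base on it, with the handle snapped home under the orange clip as far as force and image readings show. It was handed in at about 18 s; my first try at raising the handle briefly tipped the bucket on its stand, but it rocked back upright, and nothing else was touched as far as I could see.

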